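# Raise the sprung-button work prop one hole and lay the board across

## Robot

A 6-joint arm with a two-finger parallel gripper is mounted at the origin on the work surface. World frame = base frame: x ahead of the robot, y to its left, z up, the work surface at z = 0. Lengths are in m, angles in rad, forces in N, time in s.
With the tool pointing down it reaches from about 0.4 to 0.825 m from the base axis. Payload 7 kg.
Tool frame: the origin (TCP) lies on the mounting face of the last link; the fingertips stand 178 mm ahead of it and the grasp point (between the pads) lies arm.grip_depth ahead of it (arm.grip_depth is the distance from the TCP to the grasp point, in m); z points along the fingers, y is the direction in which the jaws open and shut (so a half turn about z gives the same grasp; the last joint's range is limited). The gripper opens to 88 mm and grips with 3 to 60 N. Pads are 19 mm wide; open, the fingers measure 130 mm over their backs; the gripper's body (78 mm by 193 mm) begins 47 mm behind the grasp point.
Start: joints at [-0.939, 0.359, 0.012, 0, -1.224, -0.288], TCP at [0.227, -0.635, 0.405] pointing down, gripper open.
Joint ranges: [-3.07, 3.07], [-1.43, 2.12], [-1.02, 1.25], [-3.03, 1.67], [-3.05, -0], [-3.03, 3.03]. Speed limits (rad/s): [2.39, 2.39, 3.01, 3.14, 3.14, 3.14].

## Interface

Orientations are given as [roll, pitch, yaw] about the fixed x, y, z axes, in that order (R = Rz(yaw) Ry(pitch) Rx(roll)).
In Python, from station import arm gives the robot as it stands.
- The arm moves only by the tool carry_out, never from a script. Its argument "targets" is a list that holds one entry, the list of rows, each a list of 7 numbers: the turn, a rotation vector about the tool's x, y, z in units of 8 degrees (1.0 is 8 degrees), then the shift along the tool's x, y, z in units of 2.5 cm (1.0 is 2.5 cm), then the opening, from -1 (shut) to 1 (fully open). A call has 1 to 20 rows; each row shifts and turns the commanded pose from where the row before left it, along the tool's axes as they then stand; what a row does not reach is not made up. A row lasts 1/8 s, in which the tool goes at most 62.5 mm and 10.7 degrees, less where a joint would pass 70% of its speed; a pose out of reach is approached as far as the arm can. A call with a number of a shift or a turn outside -1 to 1 is refused whole. A call with a gripper value outside its range is refused whole. The fingers move at their own pace and stop on an object; "squeeze" is the grip in N (left out, the last holds). Time passes only in rows, so rows that do not move let the fingers close. It gives the time, the measured TCP pose, the force and the opening at its end, in the units of the state.
- arm.get_state(): the state, without advancing time (a new reading comes with each control period).
- arm.grab_frame(name): name is "side" or "top"; returns (picture, depth): 480x640x3 uint8, red, green, blue; 480x640 float32, m along the optical axis (not along the pixel's ray), 0 where there is no reading.
- arm.camera_model(name): a dict with "camera_matrix" (3x3 intrinsics, pixels), "world_from_camera" (4x4, takes a point from camera to world coordinates). Camera axes: x right, y down, z forward; pixel columns grow to the right and rows downward; lengths in m; the calibration is good to about 2 mm. A picture is of the moment at which its call begins. camera_model takes no time and is no camera call.
- arm.job_done(): hands the job in, once; it reports no verdict.
Trained networks look in the newest picture that a camera, given by its name, has taken for a name from the list of things; names that differ only in an ending like _2 or _b are one class to them, and where a whole thing is asked for, a point or a joint stands for the part that bears it (a point fixed in the world has none). Each returns a list of dicts, best first, with "conf" (0 to 1); they miss things now and then, are a little off and sometimes report something else, mostly with a low value. They report only what shows in the picture. A call takes as long as a camera call.
- arm.spot_in(camera, query): "point" ([row, column] in pixels, amid what is visible of it).
- arm.landmark_of(camera, query): "point" ([row, column] in pixels: a listed point, or the origin of a listed thing).
The state is a dict: "t": time; "q": joint angles; "qd": joint speeds; "joint_efforts": joint torques, N m; "eef_pos": TCP position; "ee_rot": TCP orientation; "force": force on the tool from outside, world axes, zero at the start; "moment": the same for the moment, N m; "width": finger opening in m.
Only numpy, scipy, OpenCV 4.12 (cv2) and the standard library are available. Lean on these libraries where they do the work, as an engineer would, in place of code of your own. Each camera call takes 0.05 s, during which the arm holds its last target.

## Task

The work prop in front of the disc sander is one hole too low. Squeeze in its two sprung buttons and draw the red sleeve up until both buttons pop out through the next row of holes, without forcing them against the edges of the holes; then gently lay the oak board flat across the sander's table and the head of the prop, and leave everything else as it stands.

Things in the scene. Friction and masses are not known exactly. Their poses are not given: they have to be found in the camera images.
- prop: Adjustable work prop, bolted to the bench: dark steel foot 150 x 150 x 10 mm (socket 46 mm square up to 19 mm high) and an upright 30 mm square post, mostly hidden inside the red sleeve. Never moves. Origin: centre of the foot's underside, on the bench; z up, y through the two buttons, x along the black head bar.
- sleeve: Red square steel tube, 36 mm wide, 120 mm long, 2 mm wall, about 0.5 kg, sliding straight up over the prop's post (cannot turn). On top a 60 x 32 x 3 mm plate and a black bar 120 (x) x 30 (y) x 9 mm. Origin: middle of the bar's flat top, 153 mm above the bench at the start; axes as prop. One hole higher it is roughly level with the sander's table.
- top_holes (a point): Point on the sleeve's axis at its top row of holes, 42 mm below the head's top. Each y face has three 12 mm holes in a column, unevenly hand-drilled at least 30 mm apart; at the start the buttons are in the top row, one hole up means the middle row. Drawing up takes 6 to 30 N (most while the domes wedge under the first edges); about 4 mm after the buttons start to pop it stops dead. Unlocked, it sinks.
- grip_point (a point): Point on the post's axis midway between the two buttons, 112 mm above the bench; axes as prop. Two flat fingers closing here along y from either side, with 25 to 40 N, press both buttons flush and hold the sleeve as well; the same grip then draws it up, the fingers rising with the top holes while the buttons stay behind, hidden under the wall, until the next holes reach them.
- button_l: Round steel spring button in the post, 10 mm diameter, full-round dome, showing in a hole of the sleeve's +y face. Origin: crown of the dome; in the prop's frame y = +23.5 mm out (5.5 mm proud), +18 flush, about +16 hidden under the wall. Takes 3 N to start, 5 N to press flush. Flush, the dome lets the hole's edge ride over it; further out it locks the sleeve.
- button_r: The opposite button, the same, on the -y face: crown at y = -23.5 mm out, -18 flush, about -16 hidden under the wall. Neither button should bear more than 18 N against the edge of a hole: once the buttons are out, a pull of about 20 N in all is enough to feel that the sleeve is locked. Draw it slowly, or it slams into the lock.
- table_edge (a point): Middle of the free edge of the sander's flat grey table, on its top, 192 mm above the bench. Axes: z up, y horizontal away from the machine (towards the prop). The table reaches 150 mm to either side along x and 132 mm back (-y) to the upright sanding disc (250 mm diameter; its guard's top is 337 mm above the bench).
- sander: The disc sander itself, about 300 mm wide, 450 mm deep and 340 mm high, fixed to the bench. Origin on the bench below the middle of the disc's face; axes as for table_edge, which lies at (0, 135, 192) mm.
- board: Oak board, 420 x 50 x 20 mm, about 0.28 kg, loose, lying flat on the bench. Origin: centre of its underside; x along its length, z up.
- wood_box: Open-topped oak box, 90 x 90 x 110 mm, standing on the bench; a bystander. Origin: centre of its underside, z up.
- glue_bottle: White glue bottle with yellow band and red nozzle, 60 mm diameter, 176 mm high, standing on the bench; a bystander. Origin: centre of its underside, z up.
- sanding_block: Cork sanding block, 115 x 65 x 28 mm, lying on the bench; a bystander. Origin: centre of its underside, z up.

How it is judged:
On the way:
1. the sleeve stands one hole higher with both buttons popped out through the middle row of holes (y of button_l in the frame of prop above 0.0215 m and y of button_r in the frame of prop below -0.0215 m and z of sleeve in the frame of prop between 0.186 and 0.208 m), for 0.2 s.
At the end, for the whole second after the job is handed in: The sleeve is locked one hole higher (head 186 to 208 mm above the bench) with both buttons out (crowns more than 21.5 mm from the post's axis), and the board lies still and flat (tilt under 0.035 rad, right side up) with its weight carried by both the sander and the prop's head (all of step 1 and contact force between board and sander above 0.2 N and contact force between board and sleeve above 0.2 N and angle between board's own z axis and vertical below 0.035 rad and linear speed of board below 0.01 m/s); the robot touches nothing.
It fails at once if a button is forced against the edge of a hole with more than 18 N (hauling on a locked sleeve, or letting it drop onto the buttons) (contact force between any of button_l, button_r and sleeve above 18 N).
It fails at once if the board is dropped or pressed onto the sander or the prop with more than 30 N (contact force between board and sander above 30 N or contact force between board and sleeve above 30 N).
It fails at once if a bystander (box, bottle, sanding block) is moved more than 20 mm or tipped (distance of any of wood_box, glue_bottle, sanding_block from where it was at the start of the episode above 0.02 m or angle between any of wood_box, glue_bottle, sanding_block's own z axis and vertical above 0.2 rad).
It also fails if it takes over 72 s, if anything falls off the work surface, if the arm or the gripper's body presses on something with over 40 N, if the wrist force passes 120 N, or if a joint passes its speed limit or range.

## Working session

There is one attempt and no reset: what is moved stays moved. The work goes in short steps, Python scripts to look and compute and a tool call to move; the robot and the scene stay as the last step left them, time stands still between calls to the robot, and variables do not carry over. Pictures are saved under pics/ and viewed, and the job is handed in when it is done.

Besides the shell and the picture viewer there is one more tool, called after "Emit:" as a command line: name --argument value ..., lists and objects as JSON in quotes. carry_out: Moves the arm, as the interface text tells. Its arguments: {"type":"object","properties":{"targets":{"type":"array"},"squeeze":{"type":"number"}},"required":["targets"]}

```bash
mkdir -p pics; ls; python3 - <<'E'
from station import arm
import cv2,numpy as np
print(arm.get_state()); print(arm.grip_depth)
for n in ("side","top"):
    p,d=arm.grab_frame(n); cv2.imwrite(f"pics/{n}0.png",p[...,::-1]); np.save(f"{n}0.npy",d)
    print(n,arm.camera_model(n))
    for q in ("grip_point","top_holes","button_l","button_r","sleeve","prop","table_edge","board","wood_box","glue_bottle","sanding_block"):
        r=arm.landmark_of(n,q)[:2]
        print(n,q,[(np.round(x["point"]),round(x["conf"],2)) for x in r])
E
```

```text
pics
{'t': 0.0, 'q': array([-9.38913603e-01,  3.59392756e-01,  1.10614080e-02, -3.60298553e-04,
       -1.22409937e+00, -2.88099878e-01]), 'qd': array([ 0.0013229 ,  0.00041845,  0.00032782,  0.00040985, -0.00024274,
       -0.00062377]), 'joint_efforts': array([ 1.57056500e-03, -5.82719922e+01,  2.93049037e+01,  6.99721187e+00,
        6.69759684e-03, -1.57079594e-04]), 'eef_pos': array([ 0.22744457, -0.63531967,  0.40371792]), 'ee_rot': array([ 3.13992938e+00, -1.39684601e-04, -2.79793240e+00]), 'force': array([ 0.42541272,  0.35811067, -0.99195684]), 'moment': array([ 0.02165259,  0.00555812, -0.01421899]), 'width': 0.08792817420975121}
0.1593
side {'camera_matrix': array([[534.11602121,   0.        , 327.32726218],
       [  0.        , 534.11602121, 242.32177961],
       [  0.        ,   0.        ,   1.        ]]), 'world_from_camera': array([[-0.95754716, -0.14982284,  0.24628553,  0.31076844],
       [-0.28821577,  0.51511218, -0.80721194,  1.16713208],
       [-0.00592589, -0.84392687, -0.53642551,  0.89308458],
       [ 0.        ,  0.        ,  0.        ,  1.        ]])}

[... 798 characters left out ...]
5428538 ],
       [-0.99942375,  0.01543437,  0.03023147,  0.03736561],
       [-0.03126093, -0.07150605, -0.99695017,  1.37191659],
       [ 0.        ,  0.        ,  0.        ,  1.        ]])}
top grip_point [(array([272., 351.]), 0.87)]
top top_holes [(array([274., 355.]), 0.74)]
top button_l [(array([271., 354.]), 0.27)]
top button_r [(array([271., 354.]), 0.27)]
top sleeve [(array([274., 353.]), 0.67)]
top prop [(array([273., 348.]), 0.74)]
top table_edge [(array([268., 475.]), 0.73)]
top board [(array([265., 223.]), 0.88)]
top wood_box [(array([177., 426.]), 0.88), (array([186., 325.]), 0.33)]
top glue_bottle [(array([184., 326.]), 0.94)]
top sanding_block [(array([287., 140.]), 0.6)]
```

View pics/side0.png

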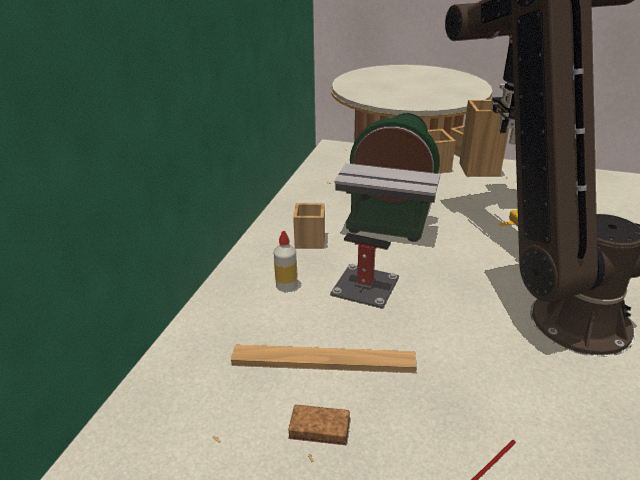

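View pics/top0.png

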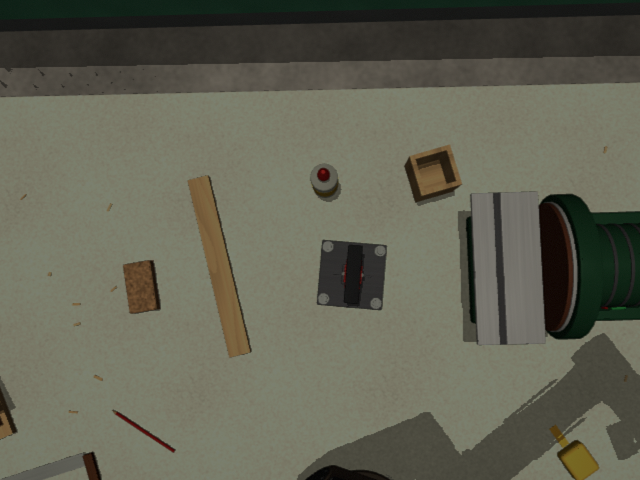

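```bash
cat > h.py <<'E'
import cv2,numpy as np
from station import arm
def cloud(n,d):
    m=arm.camera_model(n);K=m["camera_matrix"];T=m["world_from_camera"]
    v,u=np.mgrid[:480,:640]
    P=np.stack([(u-K[0,2])/K[0,0]*d,(v-K[1,2])/K[1,1]*d,d],-1)
    W=P@T[:3,:3].T+T[:3,3]; W[d==0]=np.nan
    return W
def ray(n,rc,z):
    m=arm.camera_model(n);K=m["camera_matrix"];T=m["world_from_camera"]
    r=T[:3,:3]@np.array([(rc[1]-K[0,2])/K[0,0],(rc[0]-K[1,2])/K[1,1],1]);o=T[:3,3]
    return o+r*(z-o[2])/r[2]
def proj(n,p):
    m=arm.camera_model(n);K=m["camera_matrix"];T=np.linalg.inv(m["world_from_camera"])
    c=T[:3,:3]@np.asarray(p)+T[:3,3];c=K@c;return c[:2]/c[2]
def rect(W,mask):
    p=W[mask][:,:2].astype(np.float32)
    r=cv2.minAreaRect(p*1000); return np.round(r[0],1),np.round(r[1],1),round(r[2],2),np.round(np.median(W[mask][:,2]),4),mask.sum()
E
python3 - <<'E'
from h import *
n="top";d=np.load("top0.npy");W=cloud(n,d);p=cv2.imread("pics/top0.png")
rows,cols=np.mgrid[:480,:640]
def box(r0,r1,c0,c1,z0,z1):
    m=(rows>=r0)&(rows<r1)&(cols>=c0)&(cols<c1)&(W[...,2]>z0)&(W[...,2]<z1)
    print(rect(W,m)); return m
print("bench",np.nanmedian(W[380:420,200:280,2]))
for nm,a in dict(board=(165,365,180,260,.012,.03),head=(235,315,335,372,.14,.17),foot=(230,320,310,395,.006,.022),table=(180,355,465,540,.18,.2),box=(140,210,400,470,.09,.13),bottle=(150,205,305,345,.05,.2),block=(250,320,115,165,.018,.04)).items():
    print(nm);box(*a)
hsv=cv2.cvtColor(p,cv2.COLOR_BGR2HSV)
# foot gripping rect w/ pixel color
d2=np.load("side0.npy");W2=cloud("side",d2)
r=(rows>230)&(rows<300)&(cols>340)&(cols<395)
m=r&(W2[...,2]>.14)&(W2[...,2]<.17);print("side head",rect(W2,m))
m=r&(W2[...,2]>.04)&(W2[...,2]<.135);print("side sleeve",rect(W2,m), np.nanmin(W2[m],0),np.nanmax(W2[m],0))
m=(rows>150)&(rows<210)&(cols>325)&(cols<450)&(W2[...,2]>.18)&(W2[...,2]<.2);print("side table",rect(W2,m))
m=(rows>340)&(rows<375)&(cols>220)&(cols<425)&(W2[...,2]>.014)&(W2[...,2]<.026);print("side board",rect(W2,m))
m=(rows>180)&(rows<240)&(cols>200)&(cols<340)&(W2[...,2]>.12)&(W2[...,2]<.13)
x=cv2.resize(cv2.imread("pics/side0.png")[220:320,310:430],None,fx=5,fy=5);cv2.imwrite("pics/sz.png",x)
x=cv2.resize(cv2.imread("pics/top0.png")[230:320,300:400],None,fx=6,fy=6);cv2.imwrite("pics/tz.png",x)
E
```

```text
bench 0.0017170856888919506
board
(array([580.7, 326.8]), array([419.9, 159.7]), 0.88, np.float64(0.0217), np.int64(4062))
head
(array([555.5,  10.3]), array([ 35.6, 119.7]), 84.82, np.float64(0.1541), np.int64(899))
foot
(array([555.6,   9.2]), array([193.8, 204.6]), 89.23, np.float64(0.0118), np.int64(3449))
table
(array([ 563.9, -295.1]), array([300.6, 136.9]), 0.7, np.float64(0.1938), np.int64(10017))
box
(array([ 775.9, -170.6]), array([91.2, 91.8]), 15.55, np.float64(0.1109), np.int64(924))
bottle
(array([762.7,  69.2]), array([58.4, 58.7]), 89.42, np.float64(0.1249), np.int64(708))
block
(array([534.2, 495.3]), array([114.9,  68.4]), 9.35, np.float64(0.0295), np.int64(1450))
side head (array([554.9,  12.6]), array([ 40.2, 120.4]), 83.13, np.float64(0.1513), np.int64(425))
side sleeve (array([548.8,  19.8]), array([53.4, 31.5]), 37.46, np.float64(0.0874), np.int64(482)) [ 0.53620092 -0.00897681  0.04016091] [0.57638789 0.03679629 0.13421157]
side table (array([ 564.8, -306.3]), array([303.1, 178.3]), 2.65, np.float64(0.1917), np.int64(2478))
side board (array([582. , 316.3]), array([420. ,  57.4]), 13.37, np.float64(0.0196), np.int64(3145))
```

View pics/sz.png

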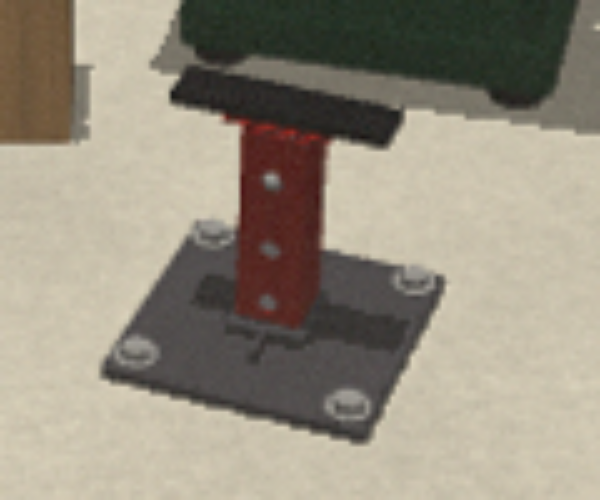

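View pics/tz.png

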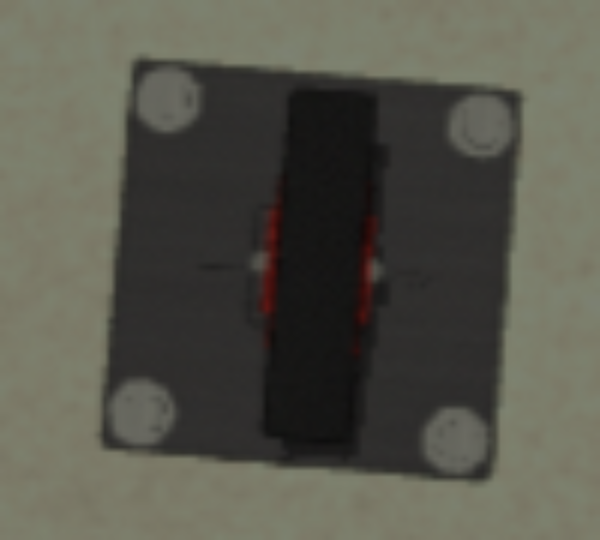

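```bash
python3 - <<'E'
from h import *
d=np.load("top0.npy");W=cloud("top",d);p=cv2.imread("pics/top0.png")
rows,cols=np.mgrid[:480,:640]
g=p.max(-1)
# foot: dark pixels -> footprint at z=.01
m=((rows>230)&(rows<320)&(cols>310)&(cols<395)&(g<105)).astype(np.uint8)
m=cv2.morphologyEx(m,cv2.MORPH_CLOSE,np.ones((15,15)))
c=max(cv2.findContours(m,0,1)[0],key=cv2.contourArea)
q=np.array([ray("top",(v,u),.01)[:2] for u,v in c[:,0]],np.float32)*1000;print("foot",cv2.minAreaRect(q))
# head in color: depth mask, rays at .153
m=((rows>235)&(rows<315)&(cols>335)&(cols<372)&(W[...,2]>.149)&(W[...,2]<.16)).astype(np.uint8)
c=max(cv2.findContours(m,0,1)[0],key=cv2.contourArea)
q=np.array([ray("top",(v,u),.153)[:2] for u,v in c[:,0]],np.float32)*1000;print("head",cv2.minAreaRect(q))
# board by colour
hsv=cv2.cvtColor(p,cv2.COLOR_BGR2HSV)
m=((rows>165)&(rows<365)&(cols>180)&(cols<260)&(hsv[...,1]>85)).astype(np.uint8)
m=cv2.morphologyEx(m,cv2.MORPH_OPEN,np.ones((3,3)))
c=max(cv2.findContours(m,0,1)[0],key=cv2.contourArea)
q=np.array([ray("top",(v,u),.02)[:2] for u,v in c[:,0]],np.float32)*1000;print("board",cv2.minAreaRect(q))
# side: depth head height, table height, bench
d2=np.load("side0.npy");W2=cloud("side",d2)
for nm,(w,pt) in dict(headT=(W,(273,352)),tabT=(W,(268,485)),benchT=(W,(330,350)),benchT2=(W,(330,280)),headS=(W2,(241,367)),tabS=(W2,(190,387)),benchS=(W2,(310,330))).items():
    r,c=pt;print(nm,np.nanmedian(w[r-2:r+3,c-3:c+4].reshape(-1,3),0).round(4))
# holes from side; +y face of prop, normal dir
yaw=np.deg2rad(-5.3);ny=np.array([-np.sin(yaw),np.cos(yaw),0]);nx=np.array([np.cos(yaw),np.sin(yaw),0])
c0=np.array([.5555,.0095,0])
for z in (.112,.08,.075,.05): 
    print(z,proj("side",c0+ny*.018+[0,0,z]).round(1), proj("side",c0+ny*.0235+[0,0,z]).round(1))
m=cv2.imread("pics/side0.png")
E
```

```text
foot ((555.3297119140625, 10.483299255371094), (151.4231414794922, 151.5360565185547), 84.27942657470703)
head ((555.40185546875, 10.375422477722168), (29.879154205322266, 119.7051773071289), 84.3062515258789)
board ((581.4010009765625, 315.4688720703125), (418.94329833984375, 51.7015380859375), 13.365826606750488)
headT [0.5568 0.0123 0.1539]
tabT [ 0.5627 -0.2493  0.1931]
benchT [0.4282 0.0159 0.0016]
benchT2 [0.4299 0.1767 0.0021]
headS [0.5537 0.0175 0.1518]
tabS [ 0.5526 -0.2316  0.1803]
benchS [ 0.6197  0.1344 -0.0014]
0.112 [364.4 255.7] [363.7 256.8]
0.08 [364.  265.8] [363.4 266.9]
0.075 [364.  267.3] [363.3 268.4]
0.05 [363.7 274.9] [363.  276.1]
```

Emit:
carry_out --targets '[[[0,0,0.8,0,0,-1,1],[0,0,0.8,0,0,-1,1],[0,0,0.8,0,0,-1,1],[0,0,0.78,0,0,-1,1],[0,0,0,0,0,-1,1],[0,0,0,0,0,0,1]]]' --squeeze 32

```text
t: 1.95
eef_pos: [0.2274, -0.6356, 0.5322]
ee_rot: [-3.138, 0.002, 3.041]
force: [-0.4, 0.6, -0.8]
width: 0.0876
```

```bash
cat >> h.py <<'E'
from scipy.spatial.transform import Rotation as Ro
def to(xy=None,z=None,yaw=None):
    s=arm.get_state();R=Ro.from_euler("xyz",s["ee_rot"]);p=np.array(s["eef_pos"])
    t=p.copy()
    if xy is not None:t[:2]=xy
    if z is not None:t[2]=z
    print("t",s["t"],"pos",p.round(4),"rpy deg",np.rad2deg(s["ee_rot"]).round(2),"F",s["force"].round(1),"w",round(s["width"],4),"q",s["q"].round(2))
    print("shift units now-frame",(R.inv().apply(t-p)/.025).round(3))
    if yaw is not None:
        Rt=Ro.from_euler("xyz",[np.pi,0,np.deg2rad(yaw)]);print("turn units",(np.rad2deg((R.inv()*Rt).as_rotvec())/8).round(3)," shift in target-frame",(Rt.inv().apply(t-p)/.025).round(3))
E
python3 -c "
from h import *
to((.5554,.0104),.35,174.3)"
```

```text
t 1.95 pos [ 0.2274 -0.6356  0.5322] rpy deg [-1.7980e+02  1.3000e-01  1.7426e+02] F [-0.4  0.6 -0.8] w 0.0876 q [-0.94  0.31  0.23  0.   -1.48 -0.73]
shift units now-frame [-10.456  27.048   7.217]
turn units [-0.025  0.016 -0.005]  shift in target-frame [-10.489  27.016   7.289]
```

Emit:
carry_out --targets '[[[0,0,0,-0.4,1,0,1],[0,0,0,-0.4,1,0,1],[0,0,0,-0.4,1,0,1],[0,0,0,-0.4,1,0,1],[0,0,0,-0.4,1,0,1],[0,0,0,-0.4,1,0,1],[0,0,0,-0.4,1,0,1],[0,0,0,-0.4,1,0,1],[0,0,0,-0.4,1,0,1],[0,0,0,-0.4,1,0,1],[0,0,0,-0.4,1,0,1],[0,0,0,-0.4,1,0,1],[0,0,0,-0.4,1,0,1],[0,0,0,-0.4,1,0,1],[0,0,0,-0.4,1,0,1],[0,0,0,-0.4,1,0,1],[0,0,0,-0.4,1,0.5,1],[0,0,0,-0.4,1,1,1],[0,0,0,-0.4,1,1,1],[0,0,0,-0.4,1,1,1]]]'

```text
t: 4.45
eef_pos: [0.4764, -0.1572, 0.4408]
ee_rot: [3.141, -0.001, 3.041]
force: [-0.2, -0.4, -0.0]
width: 0.0877
```

```bash
python3 -c "
from h import *
to((.5554,.0104),.35,174.3)"
```

```text
t 4.45 pos [ 0.4764 -0.1572  0.4408] rpy deg [ 1.7999e+02 -3.0000e-02  1.7426e+02] F [-0.2 -0.4 -0. ] w 0.0877 q [ 0.07  0.05 -0.3  -0.   -1.22 -1.74]
shift units now-frame [-2.475  6.984  3.633]
turn units [ 0.001 -0.004 -0.005]  shift in target-frame [-2.477  6.983  3.633]
```

Emit:
carry_out --targets '[[[0,0,0,-0.36,1,0.5,1],[0,0,0,-0.36,1,0.5,1],[0,0,0,-0.36,1,0.5,1],[0,0,0,-0.36,1,0.5,1],[0,0,0,-0.36,1,0.5,1],[0,0,0,-0.36,1,0.5,1],[0,0,0,-0.3,1,0.5,1],[0,0,0,0,0,0,1],[0,0,0,0,0,0,1]]]'

```text
t: 5.58
eef_pos: [0.5551, 0.0101, 0.3544]
ee_rot: [-3.141, -0.001, 3.042]
force: [0.1, -0.5, 0.2]
width: 0.088
```

```bash
python3 -c "
from h import *
to((.5554,.0104),.2715,174.3)
p,d=arm.grab_frame('side');cv2.imwrite('pics/s1.png',cv2.resize(p[120:360,250:570,::-1],None,fx=2.4,fy=2.4))"
```

```text
t 5.575 pos [0.5551 0.0101 0.3544] rpy deg [-1.7998e+02 -3.0000e-02  1.7428e+02] F [ 0.1 -0.5  0.2] w 0.088 q [ 0.37  0.2  -0.33  0.   -1.04 -2.04]
shift units now-frame [-0.011  0.015  3.317]
turn units [-0.002 -0.004 -0.002]  shift in target-frame [-0.009  0.014  3.317]
```

View pics/s1.png

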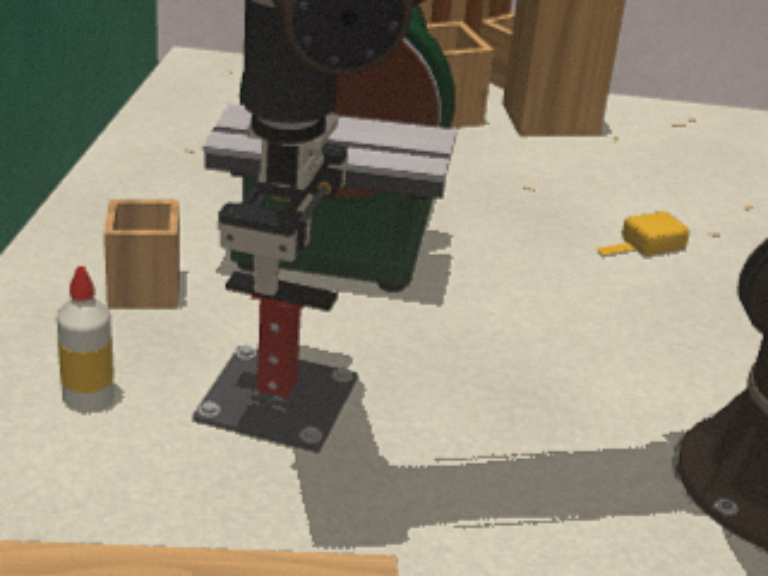

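Emit:
carry_out --targets '[[[0,0,0,0,0,0.6,1],[0,0,0,0,0,0.6,1],[0,0,0,0,0,0.6,1],[0,0,0,0,0,0.6,1],[0,0,0,0,0,0.5,1],[0,0,0,0,0,0.4,1],[0,0,0,0,0,0,1],[0,0,0,0,0,0,1]]]'

```text
t: 6.62
eef_pos: [0.5555, 0.0101, 0.2725]
ee_rot: [3.141, 0.001, 3.042]
force: [-0.2, -0.7, -0.1]
width: 0.0876
```

```bash
python3 -c "
from h import *
to((.5554,.0104),.2715,174.3)
p,d=arm.grab_frame('side');cv2.imwrite('pics/s2.png',cv2.resize(p[220:320,310:430,::-1],None,fx=6,fy=6))
p,d=arm.grab_frame('top');cv2.imwrite('pics/t2.png',cv2.resize(p[200:350,270:450,::-1],None,fx=4,fy=4))"
```

```text
t 6.625 pos [0.5555 0.0101 0.2725] rpy deg [1.7999e+02 3.0000e-02 1.7427e+02] F [-0.2 -0.7 -0.1] w 0.0876 q [ 0.37  0.29 -0.43  0.   -0.86 -2.04]
shift units now-frame [0.004 0.012 0.04 ]
turn units [ 0.001  0.004 -0.004]  shift in target-frame [0.004 0.012 0.04 ]
```

View pics/s2.png

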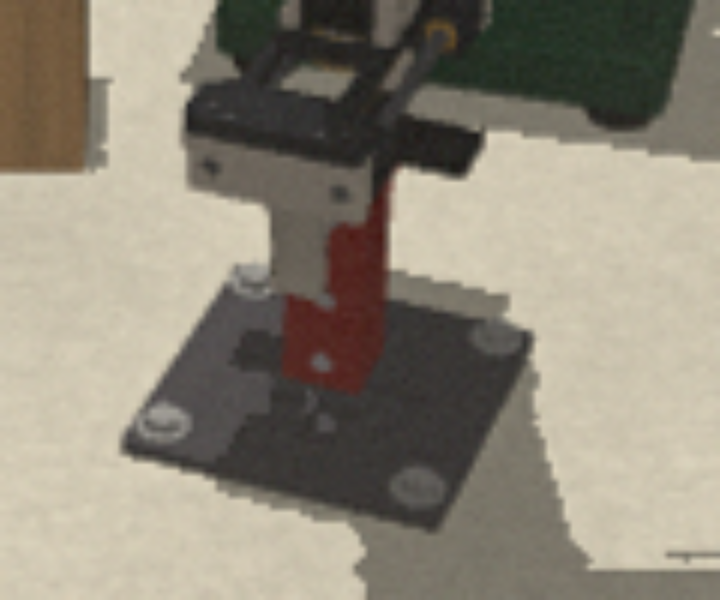

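Emit:
carry_out --targets '[[[0,0,0,0,0,0,-1],[0,0,0,0,0,0,-1],[0,0,0,0,0,0,-1],[0,0,0,0,0,0,-1],[0,0,0,0,0,0,-1],[0,0,0,0,0,0,-1],[0,0,0,0,0,0,-1],[0,0,0,0,0,0,-1],[0,0,0,0,0,0,-1],[0,0,0,0,0,0,-1]]]' --squeeze 35

```text
t: 7.98
eef_pos: [0.5553, 0.0103, 0.272]
ee_rot: [3.141, 0.0, 3.041]
force: [1.1, 4.7, -3.6]
width: 0.0359
```

```bash
python3 -c "
from h import *
to((.5554,.0104),.2715,174.3)"
```

```text
t 7.975 pos [0.5553 0.0103 0.272 ] rpy deg [1.7997e+02 1.0000e-02 1.7426e+02] F [ 1.1  4.7 -3.6] w 0.0359 q [ 0.37  0.29 -0.43 -0.   -0.86 -2.04]
shift units now-frame [-0.005  0.004  0.019]
turn units [ 0.004  0.001 -0.004]  shift in target-frame [-0.005  0.004  0.019]
```

Emit:
carry_out --targets '[[[0,0,0,0,0.01,-0.02,-1],[0,0,0,0,0,-0.03,-1],[0,0,0,0,0,-0.03,-1],[0,0,0,0,0,-0.03,-1]]]'

```text
t: 8.48
eef_pos: [0.5553, 0.0104, 0.2739]
ee_rot: [3.141, -0.0, 3.041]
force: [5.5, 3.3, -14.4]
width: 0.0355
```

Emit:
carry_out --targets '[[[0,0,0,0,0,-0.03,-1],[0,0,0,0,0,-0.03,-1],[0,0,0,0,0,-0.03,-1],[0,0,0,0,0,-0.03,-1]]]'

```text
t: 8.98
eef_pos: [0.5553, 0.0103, 0.2767]
ee_rot: [3.141, -0.001, 3.041]
force: [6.7, 2.7, -16.8]
width: 0.0358
```

```bash
python3 -c "
from h import *
to()
p,d=arm.grab_frame('side');cv2.imwrite('pics/s3.png',cv2.resize(p[220:320,310:430,::-1],None,fx=6,fy=6))"
```

```text
t 8.975 pos [0.5553 0.0103 0.2767] rpy deg [ 1.7998e+02 -3.0000e-02  1.7424e+02] F [  6.7   2.7 -16.8] w 0.0358 q [ 0.37  0.28 -0.42 -0.   -0.87 -2.04]
shift units now-frame [0. 0. 0.]
```

View pics/s3.png

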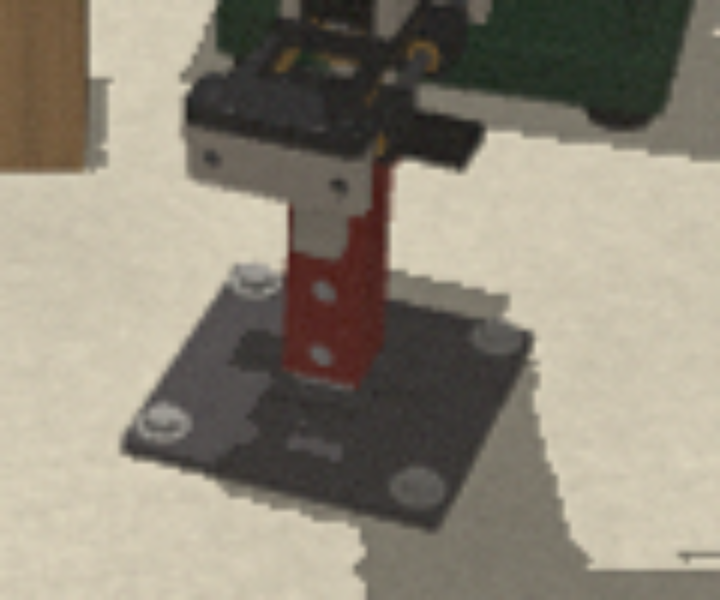

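Emit:
carry_out --targets '[[[0,0,0,0,0,-0.04,-1],[0,0,0,0,0,-0.04,-1],[0,0,0,0,0,-0.05,-1],[0,0,0,0,0,-0.06,-1],[0,0,0,0,0,-0.06,-1],[0,0,0,0,0,-0.06,-1],[0,0,0,0,0,-0.06,-1],[0,0,0,0,0,-0.06,-1],[0,0,0,0,0,-0.06,-1],[0,0,0,0,0,-0.06,-1],[0,0,0,0,0,-0.06,-1],[0,0,0,0,0,-0.06,-1]]]'

```text
t: 10.52
eef_pos: [0.5553, 0.0103, 0.2937]
ee_rot: [3.141, -0.0, 3.041]
force: [4.4, 4.5, -12.6]
width: 0.0356
```

Emit:
carry_out --targets '[[[0,0,0,0,0,-0.05,-1],[0,0,0,0,0,-0.05,-1],[0,0,0,0,0,-0.04,-1],[0,0,0,0,0,-0.04,-1],[0,0,0,0,0,-0.04,-1],[0,0,0,0,0,-0.04,-1]]]'

```text
t: 11.28
eef_pos: [0.5553, 0.0104, 0.3003]
ee_rot: [3.141, -0.0, 3.041]
force: [4.2, 3.1, -10.3]
width: 0.0356
```

```bash
python3 -c "
from h import *
to()
p,d=arm.grab_frame('side');cv2.imwrite('pics/s4.png',cv2.resize(p[220:320,310:430,::-1],None,fx=6,fy=6))"
```

```text
t 11.275 pos [0.5553 0.0104 0.3003] rpy deg [ 1.7998e+02 -2.0000e-02  1.7425e+02] F [  4.2   3.1 -10.3] w 0.0356 q [ 0.37  0.26 -0.39 -0.   -0.92 -2.04]
shift units now-frame [0. 0. 0.]
```

View pics/s4.png

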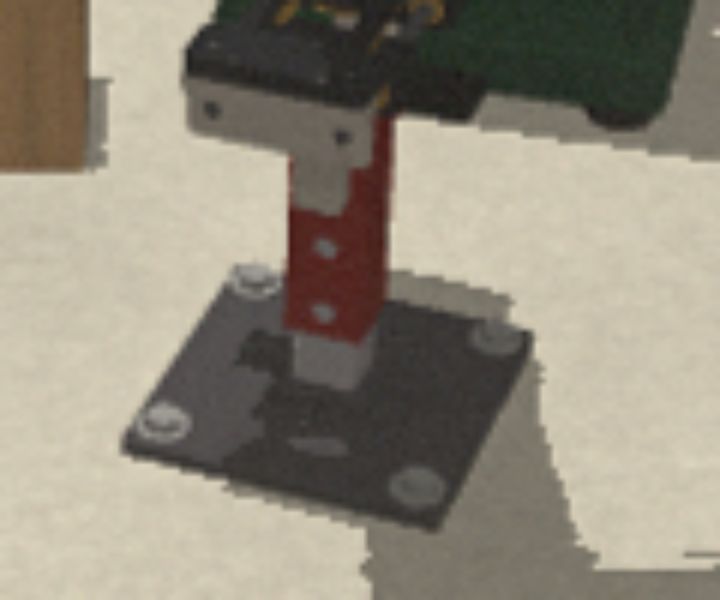

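Emit:
carry_out --targets '[[[0,0,0,0,0,-0.04,-1],[0,0,0,0,0,-0.04,-1],[0,0,0,0,0,-0.04,-1],[0,0,0,0,0,-0.04,-1],[0,0,0,0,0,-0.04,-1],[0,0,0,0,0,-0.04,-1],[0,0,0,0,0,-0.04,-1],[0,0,0,0,0,-0.03,-1]]]'

```text
t: 12.32
eef_pos: [0.5553, 0.0104, 0.308]
ee_rot: [3.141, -0.0, 3.041]
force: [4.0, 3.6, -12.2]
width: 0.0359
```

Rise 36 mm; now slower.

Emit:
carry_out --targets '[[[0,0,0,0,0,-0.02,-1],[0,0,0,0,0,-0.02,-1],[0,0,0,0,0,-0.02,-1],[0,0,0,0,0,-0.02,-1],[0,0,0,0,0,-0.02,-1]]]'

```text
t: 12.95
eef_pos: [0.5553, 0.0104, 0.3106]
ee_rot: [3.141, -0.0, 3.041]
force: [3.9, 3.8, -11.3]
width: 0.0357
```

```bash
python3 -c "
from h import *
to()
p,d=arm.grab_frame('side');cv2.imwrite('pics/s5.png',cv2.resize(p[220:320,310:430,::-1],None,fx=6,fy=6))"
```

```text
t 12.95 pos [0.5553 0.0104 0.3106] rpy deg [ 1.7998e+02 -2.0000e-02  1.7425e+02] F [  3.9   3.8 -11.3] w 0.0357 q [ 0.37  0.24 -0.38 -0.   -0.94 -2.04]
shift units now-frame [0. 0. 0.]
```

View pics/s5.png

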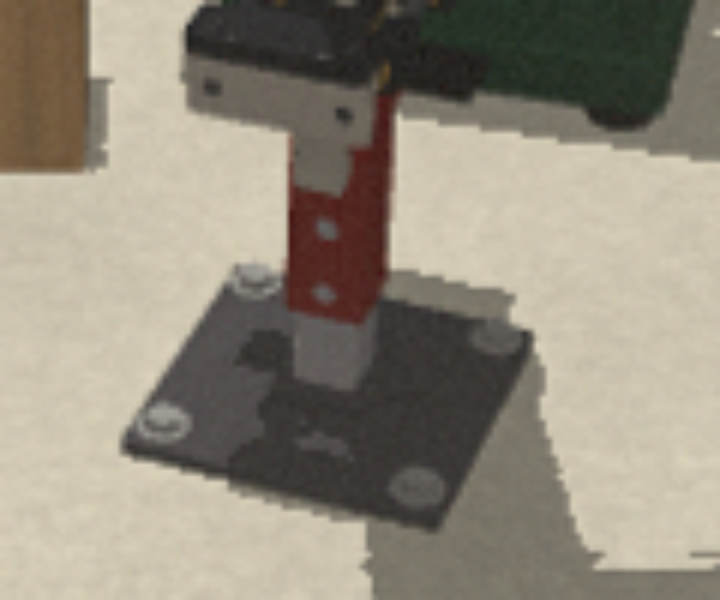

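Emit:
carry_out --targets '[[[0,0,0,0,0,-0.02,-1],[0,0,0,0,0,-0.02,-1],[0,0,0,0,0,-0.02,-1],[0,0,0,0,0,-0.02,-1]]]'

```text
t: 13.5
eef_pos: [0.5553, 0.0104, 0.313]
ee_rot: [3.141, -0.0, 3.041]
force: [2.4, 4.0, -6.3]
width: 0.0359
```

Emit:
carry_out --targets '[[[0,0,0,0,0,-0.02,-1],[0,0,0,0,0,-0.02,-1]]]'

```text
t: 13.75
eef_pos: [0.5553, 0.0104, 0.3147]
ee_rot: [3.141, 0.0, 3.041]
force: [-0.5, 5.3, 0.3]
width: 0.0359
```

```bash
python3 -c "
from h import *
to()
p,d=arm.grab_frame('side');cv2.imwrite('pics/s6.png',cv2.resize(p[220:320,310:430,::-1],None,fx=6,fy=6))"
```

```text
t 13.75 pos [0.5553 0.0104 0.3147] rpy deg [1.7999e+02 1.0000e-02 1.7426e+02] F [-0.5  5.3  0.3] w 0.0359 q [ 0.37  0.24 -0.38 -0.   -0.95 -2.04]
shift units now-frame [0. 0. 0.]
```

View pics/s6.png

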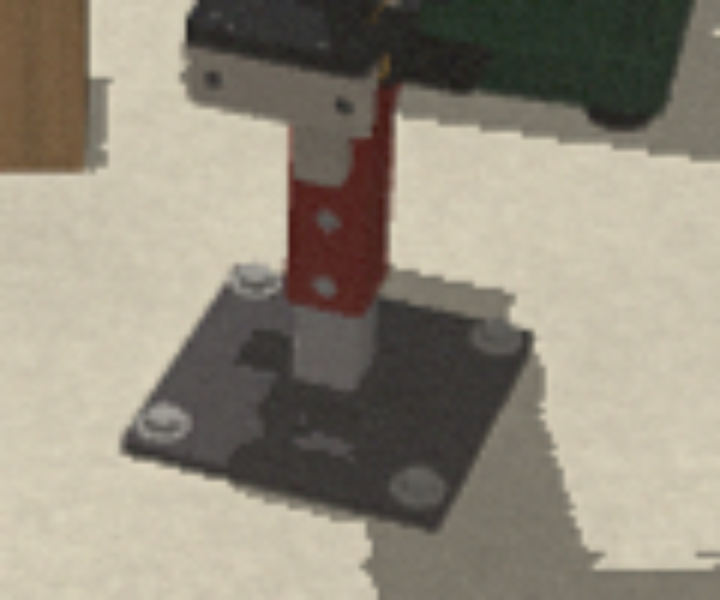

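Emit:
carry_out --targets '[[[0,0,0,0,0,-0.02,-1],[0,0,0,0,0,-0.01,-1],[0,0,0,0,0,0,-1]]]'

```text
t: 14.18
eef_pos: [0.5552, 0.0104, 0.3156]
ee_rot: [3.141, 0.0, 3.042]
force: [-0.5, 5.3, -0.4]
width: 0.0358
```

Emit:
carry_out --targets '[[[0,0,0,0,0,-0.01,-1],[0,0,0,0,0,-0.01,-1],[0,0,0,0,0,0,-1]]]'

```text
t: 14.55
eef_pos: [0.5552, 0.0104, 0.3158]
ee_rot: [3.141, 0.0, 3.041]
force: [0.9, 4.3, -3.8]
width: 0.0358
```

Emit:
carry_out --targets '[[[0,0,0,0,0,-0.01,-1],[0,0,0,0,0,-0.01,-1],[0,0,0,0,0,0,-1]]]'

```text
t: 14.92
eef_pos: [0.5553, 0.0104, 0.316]
ee_rot: [3.141, -0.0, 3.041]
force: [2.1, 5.0, -4.9]
width: 0.0361
```

Emit:
carry_out --targets '[[[0,0,0,0,0,-0.01,-1],[0,0,0,0,0,-0.01,-1],[0,0,0,0,0,0,-1]]]'

```text
t: 15.3
eef_pos: [0.5553, 0.0104, 0.3164]
ee_rot: [3.141, -0.0, 3.041]
force: [4.2, 4.7, -7.1]
width: 0.0359
```

```bash
python3 -c "
from h import *
to()
p,d=arm.grab_frame('side');cv2.imwrite('pics/s7.png',cv2.resize(p[230:290,340:400,::-1],None,fx=10,fy=10,interpolation=cv2.INTER_CUBIC))"
```

```text
t 15.3 pos [0.5553 0.0104 0.3164] rpy deg [179.98  -0.   174.26] F [ 4.2  4.7 -7.1] w 0.0359 q [ 0.37  0.24 -0.37 -0.   -0.96 -2.04]
shift units now-frame [0. 0. 0.]
```

View pics/s7.png

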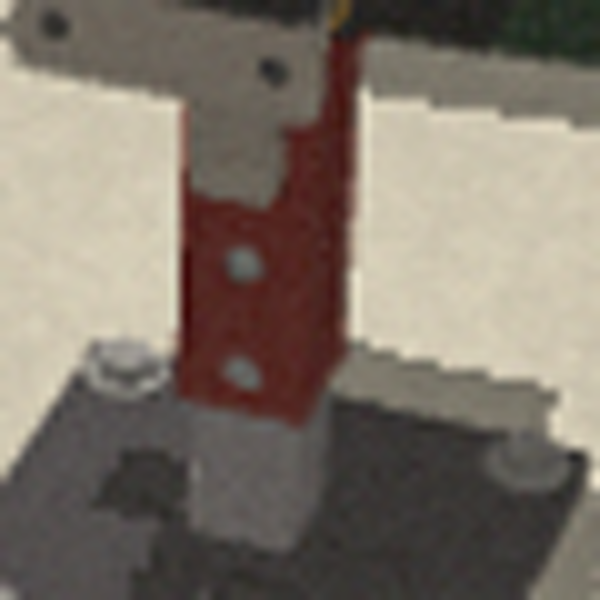

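Emit:
carry_out --targets '[[[0,0,0,0,0,-0.02,-1],[0,0,0,0,0,0,-1]]]'

```text
t: 15.6
eef_pos: [0.5553, 0.0104, 0.3169]
ee_rot: [3.141, -0.0, 3.041]
force: [2.5, 5.7, -5.5]
width: 0.0359
```

Emit:
carry_out --targets '[[[0,0,0,0,0,-0.01,-1],[0,0,0,0,0,-0.01,-1],[0,0,0,0,0,0,-1]]]'

```text
t: 15.98
eef_pos: [0.5553, 0.0103, 0.3173]
ee_rot: [3.141, -0.0, 3.041]
force: [2.6, 4.0, -6.2]
width: 0.0361
```

Emit:
carry_out --targets '[[[0,0,0,0,0,-0.01,-1],[0,0,0,0,0,-0.01,-1],[0,0,0,0,0,0,-1]]]'

```text
t: 16.35
eef_pos: [0.5553, 0.0104, 0.3178]
ee_rot: [3.141, -0.0, 3.041]
force: [3.0, 4.6, -6.4]
width: 0.0358
```

Emit:
carry_out --targets '[[[0,0,0,0,0,-0.01,-1],[0,0,0,0,0,-0.01,-1],[0,0,0,0,0,0,-1]]]'

```text
t: 16.73
eef_pos: [0.5553, 0.0103, 0.3182]
ee_rot: [3.141, -0.0, 3.041]
force: [3.0, 4.6, -8.3]
width: 0.0362
```

Emit:
carry_out --targets '[[[0,0,0,0,0,-0.01,-1],[0,0,0,0,0,-0.01,-1],[0,0,0,0,0,0,-1]]]'

```text
t: 17.1
eef_pos: [0.5553, 0.0104, 0.3184]
ee_rot: [3.141, -0.0, 3.041]
force: [3.6, 4.2, -10.4]
width: 0.0357
```

Emit:
carry_out --targets '[[[0,0,0,0,0,-0.01,-1],[0,0,0,0,0,-0.01,-1],[0,0,0,0,0,0,-1]]]'

```text
t: 17.48
eef_pos: [0.5553, 0.0104, 0.3185]
ee_rot: [3.141, -0.001, 3.041]
force: [4.4, 3.5, -12.9]
width: 0.0359
```

```bash
python3 -c "
from h import *
to()
p,d=arm.grab_frame('side');cv2.imwrite('pics/s8.png',cv2.resize(p[230:290,340:400,::-1],None,fx=10,fy=10,interpolation=cv2.INTER_CUBIC))"
```

```text
t 17.475 pos [0.5553 0.0104 0.3185] rpy deg [ 1.7998e+02 -3.0000e-02  1.7424e+02] F [  4.4   3.5 -12.9] w 0.0359 q [ 0.37  0.24 -0.37 -0.   -0.96 -2.04]
shift units now-frame [0. 0. 0.]
```

View pics/s8.png

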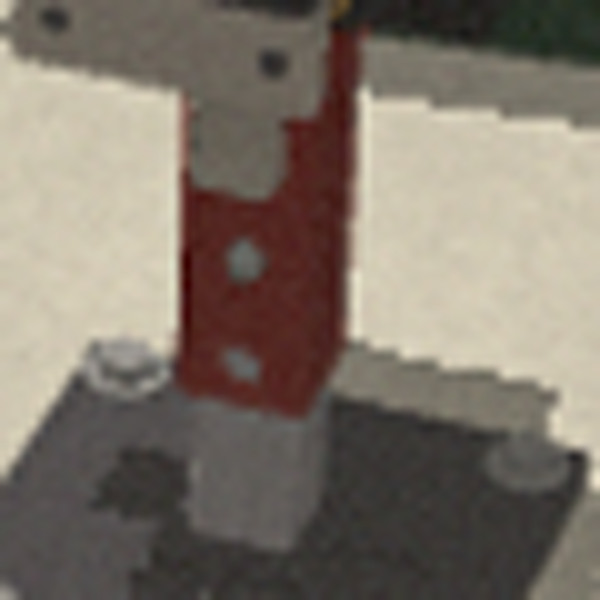

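Emit:
carry_out --targets '[[[0,0,0,0,0,-0.01,-1],[0,0,0,0,0,-0.01,-1],[0,0,0,0,0,0,-1]]]'

```text
t: 17.9
eef_pos: [0.5553, 0.0104, 0.3186]
ee_rot: [3.141, -0.001, 3.041]
force: [5.8, 3.3, -17.4]
width: 0.0355
```

Emit:
carry_out --targets '[[[0,0,0,0,0,0.02,-1],[0,0,0,0,0,0.02,-1],[0,0,0,0,0,0.02,-1],[0,0,0,0,0,0.02,-1],[0,0,0,0,0,0.02,-1],[0,0,0,0,0,0,-1]]]'

```text
t: 18.65
eef_pos: [0.5553, 0.0104, 0.3176]
ee_rot: [3.141, 0.0, 3.041]
force: [2.6, 5.5, -5.2]
width: 0.0358
```

Emit:
carry_out --targets '[[[0,0,0,0,0,0.01,-1],[0,0,0,0,0,0.01,-1],[0,0,0,0,0,0,-1]]]'

```text
t: 19.02
eef_pos: [0.5553, 0.0104, 0.3171]
ee_rot: [3.141, 0.0, 3.041]
force: [1.8, 4.6, -4.8]
width: 0.0357
```

Emit:
carry_out --targets '[[[0,0,0,0,0,0.01,-1],[0,0,0,0,0,0.01,-1],[0,0,0,0,0,0.01,-1],[0,0,0,0,0,0,-1]]]'

```text
t: 19.52
eef_pos: [0.5553, 0.0104, 0.3164]
ee_rot: [3.141, 0.0, 3.041]
force: [1.6, 4.3, -3.7]
width: 0.0359
```

Emit:
carry_out --targets '[[[0,0,0,0,0,0.01,-1],[0,0,0,0,0,0.01,-1],[0,0,0,0,0,0,-1]]]'

```text
t: 19.9
eef_pos: [0.5553, 0.0103, 0.3159]
ee_rot: [3.141, 0.0, 3.041]
force: [1.5, 4.0, -4.1]
width: 0.0358
```

Emit:
carry_out --targets '[[[0,0,0,0,0,0.01,-1],[0,0,0,0,0,0.01,-1],[0,0,0,0,0,0,-1]]]'

```text
t: 20.27
eef_pos: [0.5552, 0.0104, 0.3157]
ee_rot: [3.141, 0.0, 3.041]
force: [-0.1, 4.7, -1.6]
width: 0.0357
```

Emit:
carry_out --targets '[[[0,0,0,0,0,0.01,-1],[0,0,0,0,0,0,-1]]]'

```text
t: 20.52
eef_pos: [0.5552, 0.0104, 0.3156]
ee_rot: [3.141, 0.0, 3.042]
force: [-1.3, 5.2, -0.3]
width: 0.0356
```

Emit:
carry_out --targets '[[[0,0,0,0,0,0,1],[0,0,0,0,0,0,1],[0,0,0,0,0,0,1],[0,0,0,0,0,0,1],[0,0,0,0,0,-0.4,1],[0,0,0,0,0,-1,1],[0,0,0,0,0,-1,1],[0,0,-0.6,0,0,-1,1],[0,0,-0.6,0,0,-0.6,1],[0,0,-0.6,0,0,0,1],[0,0,-0.6,0,0,0,1],[0,0,0,0,0,0,1]]]'

```text
t: 22.02
eef_pos: [0.5552, 0.0102, 0.4159]
ee_rot: [-3.142, 0.001, -2.907]
force: [0.9, -0.5, -0.4]
width: 0.0877
```

```bash
python3 -c "
from h import *
to((.5814,.3155),.25,193.37)
p,d=arm.grab_frame('side');cv2.imwrite('pics/s9.png',cv2.resize(p[200:300,320:420,::-1],None,fx=6,fy=6,interpolation=cv2.INTER_CUBIC))
W=cloud('side',d)
np.save('side9.npy',d)
m=np.zeros((480,640),bool);m[215:245,335:400]=1
m&=(W[...,2]>.185)&(W[...,2]<.205)&(abs(W[...,1]-.01)<.03)
print(rect(W,m))
W0=cloud('side',np.load('side0.npy'));m=np.zeros((480,640),bool);m[230:250,335:400]=1
m&=(W0[...,2]>.145)&(W0[...,2]<.165)&(abs(W0[...,1]-.01)<.03);print(rect(W0,m))
"
```

```text
t 22.025 pos [0.5552 0.0102 0.4159] rpy deg [-1.8000e+02  4.0000e-02 -1.6657e+02] F [ 0.9 -0.5 -0.4] w 0.0877 q [ 0.37  0.15 -0.24  0.   -1.18 -1.71]
shift units now-frame [-3.851 11.637  6.637]
turn units [-0.     0.005  0.007]  shift in target-frame [-3.844 11.64   6.635]
(array([555.7,  12.5]), array([ 37.7, 119.7]), 83.32, np.float64(0.1946), np.int64(416))
(array([555.,  12.]), array([ 39.1, 120.5]), 84.58, np.float64(0.1516), np.int64(380))
```

View pics/s9.png

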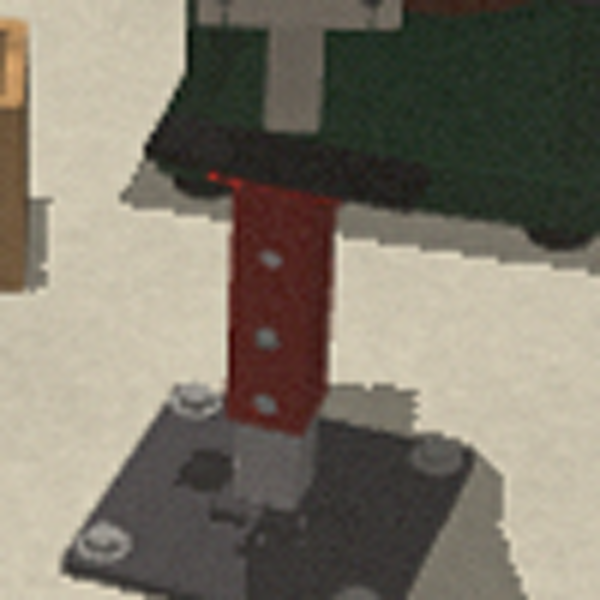

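Emit:
carry_out --targets '[[[0,0,0,-0.3,0.97,0,1],[0,0,0,-0.32,0.97,0.2,1],[0,0,0,-0.32,0.97,0.4,1],[0,0,0,-0.32,0.97,0.6,1],[0,0,0,-0.32,0.97,0.6,1],[0,0,0,-0.32,0.97,0.6,1],[0,0,0,-0.32,0.97,0.7,1],[0,0,0,-0.32,0.97,0.7,1],[0,0,0,-0.32,0.97,0.7,1],[0,0,0,-0.32,0.97,0.7,1],[0,0,0,-0.34,0.97,0.7,1],[0,0,0,-0.35,0.97,0.7,1],[0,0,0,0,0,0,1],[0,0,0,0,0,0,1]]]'

```text
t: 23.82
eef_pos: [0.5816, 0.3161, 0.2498]
ee_rot: [-3.141, -0.0, -2.906]
force: [-0.4, -0.3, -0.2]
width: 0.0877
```

```bash
python3 -c "
from h import *
to((.5814,.3155),.183,193.37)
p,d=arm.grab_frame('side');cv2.imwrite('pics/s10.png',p[...,::-1])
"
```

```text
t 23.825 pos [0.5816 0.3161 0.2498] rpy deg [-1.7998e+02 -2.0000e-02 -1.6652e+02] F [-0.4 -0.3 -0.2] w 0.0877 q [ 0.79  0.46 -0.2   0.   -0.9  -2.13]
shift units now-frame [ 0.013 -0.02   2.672]
turn units [-0.003 -0.003  0.014]  shift in target-frame [ 0.014 -0.021  2.672]
```

View pics/s10.png

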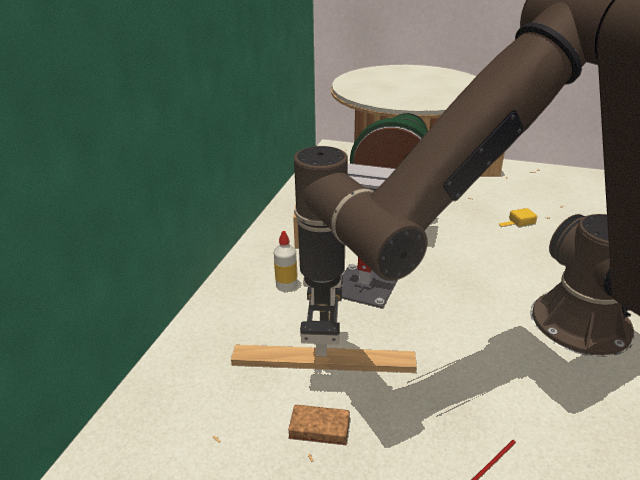

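Emit:
carry_out --targets '[[[0,0,0,0,0,0.7,1],[0,0,0,0,0,0.7,1],[0,0,0,0,0,0.6,1],[0,0,0,0,0,0.4,1],[0,0,0,0,0,0.27,1],[0,0,0,0,0,0,-1],[0,0,0,0,0,0,-1],[0,0,0,0,0,0,-1],[0,0,0,0,0,0,-1],[0,0,0,0,0,0,-1],[0,0,0,0,0,0,-1],[0,0,0,0,0,0,-1],[0,0,0,0,0,0,-1]]]' --squeeze 35

```text
t: 25.5
eef_pos: [0.5817, 0.3159, 0.1838]
ee_rot: [3.141, 0.0, -2.907]
force: [-1.5, 0.3, 4.8]
width: 0.0497
```

```bash
python3 -c "
from h import *
to((.555,-.11),.4,270)"
```

```text
t 25.5 pos [0.5817 0.3159 0.1838] rpy deg [ 1.7999e+02  3.0000e-02 -1.6653e+02] F [-1.5  0.3  4.8] w 0.0497 q [ 0.79  0.54 -0.26  0.   -0.77 -2.13]
shift units now-frame [  5.001 -16.316  -8.655]
turn units [-1.000e-03  4.000e-03 -9.567e+00]  shift in target-frame [17.035  1.067 -8.649]
```

Emit:
carry_out --targets '[[[0,0,0,0,0,-0.4,-1],[0,0,0,0,0,-0.8,-1],[0,0,-0.4,0,0,-1,-1],[0,0,-0.8,0,0,-1,-1],[0,0,-1,0,0,-1,-1],[0,0,-1,0,0,-1,-1],[0,0,-1,0,0,-1,-1],[0,0,-1,0,0,-1,-1],[0,0,-1,0,0,-1,-1],[0,0,-1,0,0,-1,-1],[0,0,-1,0,0,-0.6,-1],[0,0,-0.8,0,0,0,-1],[0,0,-0.4,0,0,0,-1],[0,0,-0.17,0,0,0,-1],[0,0,0,0,0,0,-1]]]'

```text
t: 27.38
eef_pos: [0.5815, 0.3156, 0.4282]
ee_rot: [3.141, -0.0, -1.571]
force: [-0.4, -0.4, -2.6]
width: 0.0494
```

```bash
python3 -c "
from h import *
to((.557,-.11),.4,270)
p,d=arm.grab_frame('side');cv2.imwrite('pics/s11.png',p[...,::-1])
p,d=arm.grab_frame('top');cv2.imwrite('pics/t11.png',p[...,::-1]);np.save('t11.npy',d)
"
```

```text
t 27.375 pos [0.5815 0.3156 0.4282] rpy deg [ 1.7997e+02 -2.0000e-02 -9.0020e+01] F [-0.4 -0.4 -2.6] w 0.0494 q [ 0.79  0.32  0.02 -0.   -1.26 -0.79]
shift units now-frame [17.025  0.972  1.134]
turn units [ 0.004 -0.003 -0.003]  shift in target-frame [17.025  0.98   1.127]
```

View pics/s11.png

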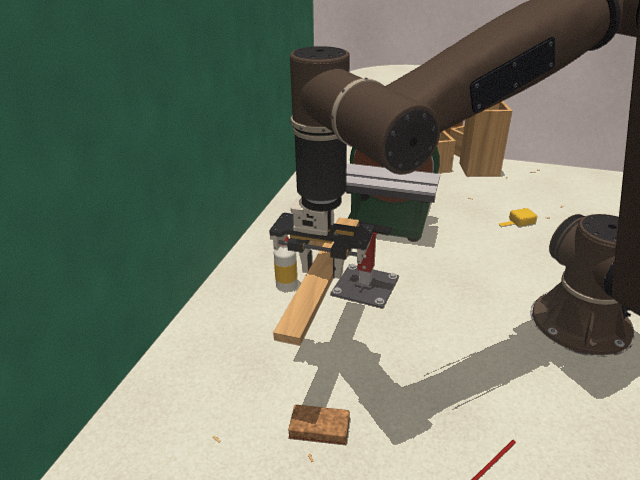

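View pics/t11.png

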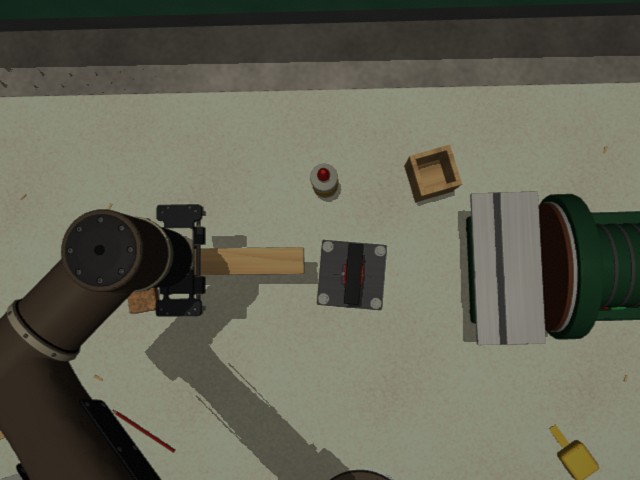

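```bash
python3 -c "
from h import *
W=cloud('top',np.load('t11.npy'))
for r,c in ((261,215),(261,240),(261,260),(261,280),(261,297)): print(np.nanmedian(W[r-4:r+5,c-3:c+4].reshape(-1,3),0).round(4))
print('edges',W[246:280:2,250][:, [0,2]].round(3).tolist())
print('head',np.nanmedian(W[255:295,348:358].reshape(-1,3),0), 'table',np.nanmedian(W[220:320,480:490].reshape(-1,3),0),np.nanmedian(W[220:320,510:540].reshape(-1,3),0))
"
```

```text
[0.5815 0.2715 0.266 ]
[0.5809 0.2243 0.2657]
[0.5803 0.1864 0.2664]
[0.5798 0.1487 0.2662]
[0.5793 0.117  0.2667]
edges [[0.625, 0.002], [0.605, 0.262], [0.601, 0.265], [0.598, 0.262], [0.594, 0.265], [0.59, 0.268], [0.586, 0.264], [0.582, 0.269], [0.579, 0.265], [0.575, 0.265], [0.571, 0.267], [0.567, 0.266], [0.564, 0.264], [0.56, 0.267], [0.556, 0.258], [0.555, 0.004], [0.55, 0.001]]
head [0.55335873 0.01221808 0.19747475] table [ 0.55965849 -0.24813143  0.19372502] [ 0.55928463 -0.32613133  0.19382408]
```

Emit:
carry_out --targets '[[[0,0,0,0.5,0.1,0,-1],[0,0,0,0.8,0.1,0,-1],[0,0,0,1,0.1,0,-1],[0,0,0,1,0.1,0,-1],[0,0,0,1,0.1,0,-1],[0,0,0,1,0.1,0,-1],[0,0,0,1,0.1,0,-1],[0,0,0,1,0.1,0,-1],[0,0,0,1,0.1,0,-1],[0,0,0,1,0.1,0,-1],[0,0,0,1,0,0,-1],[0,0,0,1,0,0,-1],[0,0,0,1,0,0,-1],[0,0,0,1,0,0,-1],[0,0,0,1,0,0,-1],[0,0,0,1,0,0,-1],[0,0,0,1,0,0,-1],[0,0,0,0.5,0,0,-1],[0,0,0,0.2,0,0,-1],[0,0,0,0,0,0,-1]]]'

```text
t: 29.98
eef_pos: [0.5567, -0.1093, 0.4283]
ee_rot: [3.142, 0.0, -1.571]
force: [-0.2, 0.7, -2.6]
width: 0.0494
```

```bash
python3 -c "
from h import *
to((.557,-.11),.4,270)
p,d=arm.grab_frame('top');cv2.imwrite('pics/t12.png',p[...,::-1]);np.save('t12.npy',d)
p,d=arm.grab_frame('side');cv2.imwrite('pics/s12.png',p[...,::-1]);np.save('s12.npy',d)
"
```

```text
t 29.975 pos [ 0.5567 -0.1093  0.4283] rpy deg [ 1.8e+02  1.0e-02 -9.0e+01] F [-0.2  0.7 -2.6] w 0.0494 q [ 0.15  0.17 -0.19 -0.   -1.21 -0.15]
shift units now-frame [ 0.027 -0.012  1.134]
turn units [0.    0.001 0.   ]  shift in target-frame [ 0.027 -0.012  1.134]
```

View pics/t12.png

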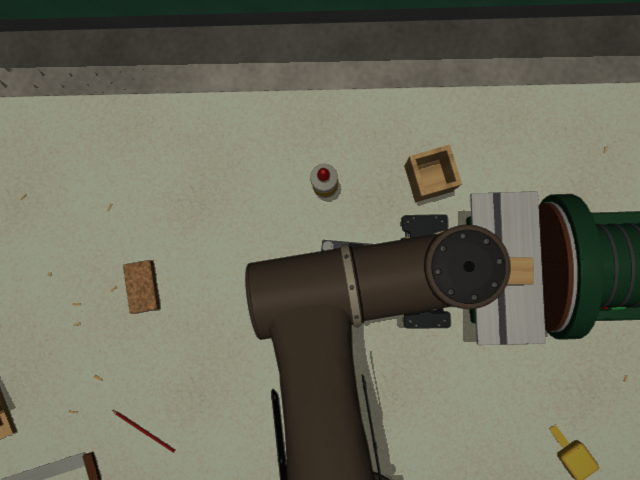

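View pics/s12.png

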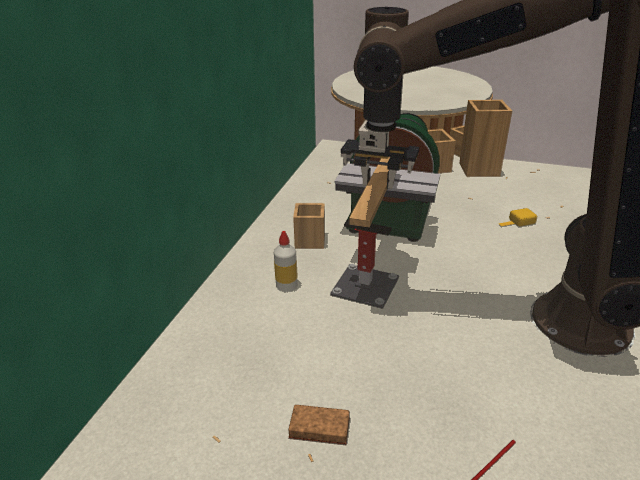

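Emit:
carry_out --targets '[[[0,-0.09,0,0,0,0.3,-1],[0,0,0,0,0,0.5,-1],[0,0,0,0,0,0.5,-1],[0,0,0,0,0,0.3,-1],[0,0,0,0,0,0.2,-1],[0,0,0,0,0,0,-1],[0,0,0,0,0,0,-1]]]'

```text
t: 30.95
eef_pos: [0.5569, -0.1088, 0.3838]
ee_rot: [-3.141, 0.013, -1.57]
force: [0.4, 0.1, -2.5]
width: 0.0497
```

```bash
python3 -c "
from h import *
to((.557,-.11),.3785,270)
p,d=arm.grab_frame('side');cv2.imwrite('pics/s13.png',cv2.resize(p[140:260,310:470,::-1],None,fx=5,fy=5))
"
```

```text
t 30.95 pos [ 0.5569 -0.1088  0.3838] rpy deg [-179.97    0.72  -89.98] F [ 0.4  0.1 -2.5] w 0.0497 q [ 0.15  0.2  -0.25 -0.01 -1.12 -0.14]
shift units now-frame [ 0.049 -0.005  0.21 ]
turn units [-0.004  0.09   0.002]  shift in target-frame [ 0.047 -0.005  0.211]
```

View pics/s13.png

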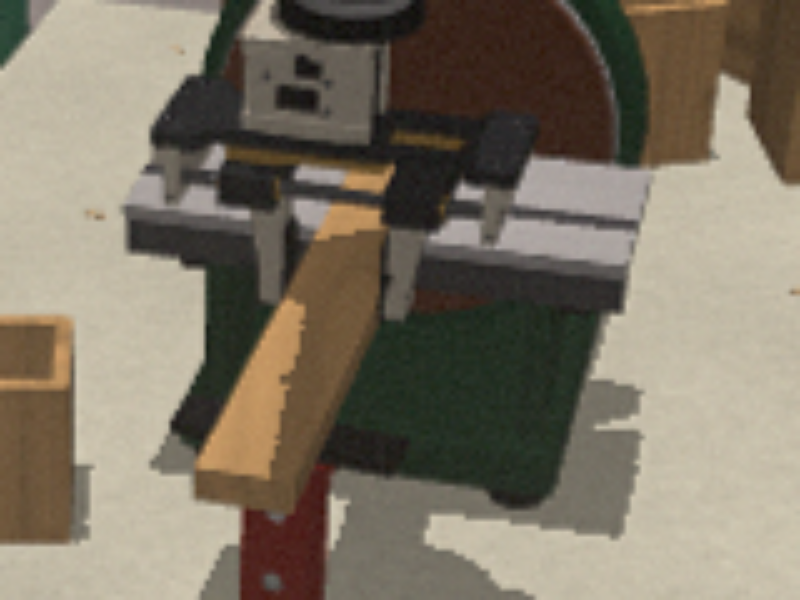

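Emit:
carry_out --targets '[[[0,0,0,0,0,0.06,-1],[0,0,0,0,0,0.05,-1],[0,0,0,0,0,0.03,-1],[0,0,0,0,0,0,-1]]]'

```text
t: 31.5
eef_pos: [0.5567, -0.1087, 0.3798]
ee_rot: [3.141, 0.013, -1.57]
force: [-0.7, 0.6, -3.1]
width: 0.0499
```

Emit:
carry_out --targets '[[[0,0,0,0,0,0.02,-1],[0,0,0,0,0,0.02,-1],[0,0,0,0,0,0,-1]]]'

```text
t: 31.88
eef_pos: [0.5567, -0.1087, 0.3788]
ee_rot: [3.141, 0.013, -1.571]
force: [-1.0, -0.6, -2.7]
width: 0.0499
```

Emit:
carry_out --targets '[[[0,0,0,0,0,0.02,-1],[0,0,0,0,0,0,-1]]]'

```text
t: 32.12
eef_pos: [0.5567, -0.1087, 0.3783]
ee_rot: [3.141, 0.013, -1.571]
force: [0.0, 0.4, -1.8]
width: 0.0496
```

Emit:
carry_out --targets '[[[0,0,0,0,0,0.01,-1],[0,0,0,0,0,0.01,-1],[0,0,0,0,0,0,-1]]]'

```text
t: 32.5
eef_pos: [0.5567, -0.1087, 0.3782]
ee_rot: [-3.141, 0.013, -1.57]
force: [-0.8, 0.4, -0.1]
width: 0.0495
```

```bash
python3 -c "
from h import *
s=arm.get_state();print(s['force'].round(2),s['moment'].round(3),s['eef_pos'])"
```

```text
[-0.84  0.37 -0.09] [ 0.138  0.458 -0.018] [ 0.55673477 -0.10872044  0.37816778]
```

Emit:
carry_out --targets '[[[0,0,0,0,0,0.01,-1],[0,0,0,0,0,0.01,-1],[0,0,0,0,0,0,-1]]]'

```text
t: 32.88
eef_pos: [0.5567, -0.1087, 0.378]
ee_rot: [-3.141, 0.012, -1.57]
force: [-2.3, 2.5, 4.5]
width: 0.0499
```

```bash
python3 -c "
from h import *
s=arm.get_state();print(s['force'].round(2),s['moment'].round(3),s['eef_pos'])"
```

```text
[-2.34  2.46  4.5 ] [ 0.523  1.283 -0.011] [ 0.55670166 -0.10871087  0.37800497]
```

Emit:
carry_out --targets '[[[0,0,0,0,0,0,-1],[0,0,0,0,0,0,-1]]]' --squeeze 4

```text
t: 33.12
eef_pos: [0.5567, -0.1087, 0.378]
ee_rot: [-3.141, 0.012, -1.57]
force: [-2.5, 1.4, 5.0]
width: 0.0499
```

Emit:
carry_out --targets '[[[0,0,0,0,0,0,1],[0,0,0,0,0,0,1],[0,0,0,0,0,0,1],[0,0,0,0,0,0,1],[0,0,0,0,0,-0.3,1],[0,0,0,0,0,-0.6,1],[0,0,0,0,0,-1,1],[0,0,0,0,0,-1,1],[0,0,0,0,0,-1,1],[0,0,0,0,0,-1,1],[0,0,0,0,0,-1,1],[0,0,0,0,0,0,1]]]'

```text
t: 34.62
eef_pos: [0.5567, -0.1108, 0.5284]
ee_rot: [-3.136, 0.012, -1.57]
force: [-0.0, -0.8, -0.3]
width: 0.0881
```

```bash
python3 -c "
from h import *
to()
p,d=arm.grab_frame('side');cv2.imwrite('pics/s14.png',cv2.resize(p[140:300,280:480,::-1],None,fx=4,fy=3.75))
W=cloud('side',d);np.save('s14.npy',d)
"
```

```text
t 34.625 pos [ 0.5567 -0.1108  0.5284] rpy deg [-179.69    0.72  -89.98] F [-0.  -0.8 -0.3] w 0.0881 q [ 0.14  0.12 -0.02 -0.01 -1.42 -0.14]
shift units now-frame [0. 0. 0.]
```

View pics/s14.png

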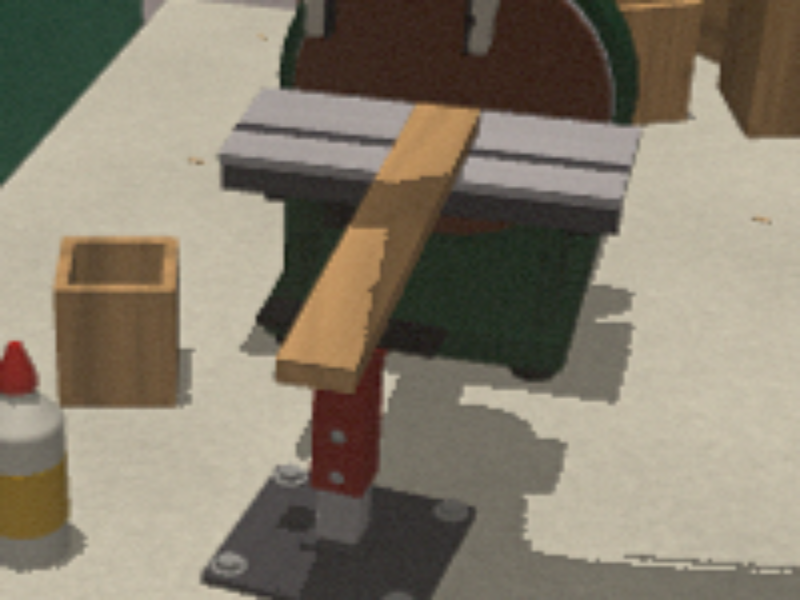

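```bash
python3 -c "
from h import *
p,d=arm.grab_frame('side');W=cloud('side',d);hsv=cv2.cvtColor(p,cv2.COLOR_RGB2HSV)
m=(hsv[...,1]>80)&(W[...,2]>.203)&(W[...,2]<.23)&(abs(W[...,0]-.557)<.022)&(W[...,1]>-.31)&(W[...,1]<.09)
P=W[m];A=np.c_[P[:,:2],np.ones(len(P))]
k=np.linalg.lstsq(A,P[:,2],rcond=None)[0];print(len(P),'slopes x,y',k[:2],'z at head/table end',k@[.557,.01,1],k@[.557,-.3,1])
# table plane for reference
m=(hsv[...,1]<60)&(W[...,2]>.17)&(W[...,2]<.21)&(W[...,1]<-.23)&(W[...,1]>-.35)&(abs(W[...,0]-.56)<.14)
P=W[m];A=np.c_[P[:,:2],np.ones(len(P))];k=np.linalg.lstsq(A,P[:,2],rcond=None)[0];print('table',k[:2],np.median(P[:,2]))
cv2.imwrite('pics/s15.png',cv2.resize(p[230:290,340:400,::-1],None,fx=10,fy=10,interpolation=cv2.INTER_CUBIC))
"
```

```text
1106 slopes x,y [0.00320921 0.01126416] z at head/table end 0.21534584420698266 0.21185395390202552
table [ 0.0022077  -0.07050368] 0.19151302612310817
```

View pics/s15.png

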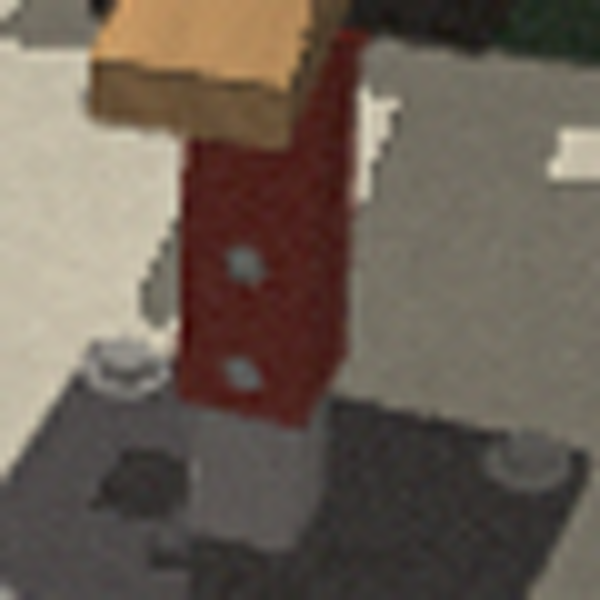

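```bash
python3 -c "
from h import *
yaw=np.deg2rad(-5.7);ny=np.array([-np.sin(yaw),np.cos(yaw),0]);c0=np.array([.5554,.0104,0])
L=[]
for i in range(12):
    p,d=arm.grab_frame('side');W=cloud('side',d);L.append((W-c0)@ny)
Y=np.nanmedian(L,0)*1000
print(Y[251:272,358:372].round(0).astype(int))
W0=cloud('side',np.load('side0.npy'));print((((W0-c0)@ny)*1000)[251:262,358:372].round(0))
to()
"
```

```text
[[ 17  18  17  17  19  20  16  17  18  17  18  18  18  17]
 [ 19  17  19  18  18  16  18  17  18  17  17  18  17  18]
 [ 17  18  18  17  19  17  18  18  18  17  18  19  17  16]
 [ 20  18  18  17  18  18  18  17  18  18  18  17  18  16]
 [ 17  17  18  17  18  20  20  18  17  19  18  18  16  16]
 [ 17  18  20  18  17  22  23  21  18  18  19  19  18  15]
 [ 18  18  19  18  17  24  23  22  15  18  17  18  19  15]
 [ 18  17  18  18  19  17  16  15  19  20  17  18  18  13]
 [ 17  18  17  17  17  18  17  17  18  18  19  18  18  13]
 [ 17  18  19  18  19  18  18  20  17  18  16  19  17  15]
 [ 17  19  18  17  17  18  19  18  18  17  18  18  19  15]
 [ 18  19  18  17  17  17  18  18  20  18  17  19  18  12]
 [ 17  17  16  18  17  17  19  18  17  17  18  19  17  11]
 [ 18  18  18  18  17  19  20  17  19  18  17  19  17  10]
 [ 18  17  19  17  19  17  19  19  17  17  17  18  16  12]
 [ 18  17  19  18  17  15  15  18  18  20  17  18  18  10]
 [ 17  18  19  20  15  14  15  16  18  18  18  18  17  12]
 [ 16  19  17  19  18  14  15  16  17  19  18  17  18  10]
 [ 18  17  18  19  18  18  17  18  17 
[... 313 characters left out ...]
1.]
 [17. 21. 20. 17. 15. 20. 16. 18. 18. 18. 19. 20. 16. 13.]
 [18. 18. 17. 17. 17. 20. 25. 22. 18. 19. 18. 19. 20. 16.]
 [18. 23. 15. 19. 15. 22. 20. 16. 17. 16. 20. 18. 20. 15.]
 [20. 19. 18. 18. 16. 27. 23. 17. 11. 22. 15. 20. 20. 14.]
 [22. 21. 16. 22. 15. 22. 21. 19. 21. 19. 18. 16. 17. 16.]
 [19. 18. 16. 21. 15. 20. 19. 16. 17. 19. 20. 18. 16. 12.]
 [17. 16. 17. 17. 15. 20. 21. 18. 16. 17. 14. 16. 20. 14.]
 [13. 20. 18. 17. 19. 19. 19. 15. 17. 22. 19. 18. 21. 13.]]
t 35.325 pos [ 0.5568 -0.1106  0.5248] rpy deg [179.99   0.72 -89.98] F [-0.6  0.6 -0.7] w 0.0877 q [ 0.14  0.13 -0.02 -0.01 -1.42 -0.14]
shift units now-frame [0. 0. 0.]<string>:7: RuntimeWarning: All-NaN slice encountered
```

Depth puts the +y button crown 22–24 mm from the post's axis, so it is out. The lower hole is empty. Handing in.

```bash
python3 -c "
from station import arm
print(arm.job_done())"
```

```text
the job is handed in; nothing more can be done
None
```

The sleeve is locked one hole higher, and the oak board lies across the sander's table and the prop's head. I handed the job in at about 35 s of the 72 s allowed.

**Sleeve:** I pressed both buttons flush with a 35 N grip and drew the sleeve up slowly until it stopped dead. A 17 N pull confirmed it was locked. I then lowered it onto the buttons and let go. The head rose about 43 mm, to roughly 196 mm above the bench. Side-camera depth puts the left (+y) button's crown 22–24 mm from the post's axis, so it is out.

**Board:** I gripped it at its middle, turned it square to the table, tilted it to match the 4 mm height difference between table and head, and set it down with about 7 N. The last measured tilt is about 0.011 rad along its length and 0.003 rad across.

**Limits of the checks:**
- **Right (-y) button:** it was never visible. I infer it is out from the hard stop and the sleeve staying up.
- **Contact on both sides:** I judged this from the wrist force, the wrist moment and the picture, not a direct reading.
- **Bystanders:** the box, bottle and sanding block looked undisturbed in the pictures, but I did not re-measure them.
- **Sleeve play:** I felt 2.3–3 mm up and down in the holes, where about 2 mm was expected.
- **Final table height:** a fit of the table surface from side-camera depth gave a false slope, so I ignored it. I relied on the top-camera height difference instead.

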